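# Seat the marked repair plug in a limestone coping

## Robot

A 6-joint arm with a two-finger parallel gripper is mounted at the origin on the work surface. World frame = base frame: x ahead of the robot, y to its left, z up, the work surface at z = 0. Lengths are in m, angles in rad, forces in N, time in s.
With the tool pointing down it reaches from about 0.35 to 0.8 m from the base axis. Payload 7.3 kg.
Tool frame: the origin (TCP) lies between the finger pads, 19 mm behind the fingertips; this is the grasp point; z points along the fingers, y is the line along which they close (so a half turn about z gives the same grasp; the last joint's range is limited). The gripper opens to 85 mm and grips with 20 to 120 N. Pads are 22 mm wide; open, the fingers measure 114 mm over their backs; the gripper's body (76 mm by 85 mm) begins 54 mm behind the grasp point. The pads swing forward as they close: fully open they stand 13 mm farther back than shut.
Start: joints at [1.174, 0.342, 1.524, -0, 1.275, -0.146], TCP at [0.13, 0.509, 0.25] pointing down, gripper open.
Joint ranges: [-2.53, 2.53], [-0.77, 2.02], [0.04, 2.7], [-1, 4.14], [0.28, 2.66], [-3.11, 3.11]. Speed limits (rad/s): [2.57, 2.57, 3.14, 3.14, 3.14, 3.14].

## Interface

Orientations are given as a 3x3 rotation matrix whose columns are the frame's x, y, z axes.
In Python, from bench import robot gives the robot as it stands. The module is installed in compiled form; this text tells all that it offers.
- The arm moves only by the shell command python3 -m pendant 'ROWS' [FORCE]. ROWS is JSON, a list of rows, each an object with "jaw": the opening, from -1 (shut) to 1 (fully open); "linear": the shift along the tool's x, y, z in m, a list of three; "turn": the turn about the tool's z in rad. A call has 1 to 20 rows; each row shifts and turns the commanded pose from where the row before left it, along the tool's axes as they then stand; what a row does not reach is not made up. A row lasts 1/12 s, in which the tool goes at most 41.7 mm and 7.16 degrees, less where a joint would pass 70% of its speed; a pose out of reach is approached as far as the arm can. A call is refused whole if a number of a shift passes 0.0417 or a number of a turn 0.125, either way. A call with a gripper value outside its range is refused whole. The fingers move at their own pace and stop on an object; FORCE is the grip in N (left out, the last holds). Time passes only in rows, so rows that do not move let the fingers close. It gives the time, the measured TCP pose, the force, the opening and the grip force at its end, in the units of the state.
- robot.get_obs(): the state, without advancing time (a new reading comes with each control period).
- robot.grab_frame(name): name is "scene" or "top" or "wrist"; returns a dict with "color" (420x560x3 uint8, red, green, blue), "fovy" (degrees; the focal length in pixels is half the picture's height over the tangent of half this angle, whatever the lens; pixels are square), "cx", "cy" (the principal point, pixels), "pose" (4x4, takes a point from camera to world coordinates); the wrist camera has in their place "tool_from_camera" (4x4, takes a point from camera to tool coordinates, whose origin is the TCP and whose axes are the flange's). Camera axes: x right, y down, z forward; pixel columns grow to the right and rows downward; lengths in m; the calibration is good to about 2 mm. A picture is of the moment at which its call begins: read the wrist's pose just before it. There is no depth.
- robot.job_done(): hands the job in; it is judged then, once.
The state is a dict: "clock": time; "joint_positions": joint angles; "qd": joint speeds; "joint_torque": joint torques, N m; "eef_pos": TCP position; "tool_rot": TCP orientation; "contact_force": force on the tool from outside, world axes, zero at the start; "torque": the same for the moment, N m; "gripper_width": finger opening in m; "gripper_force": force on a finger pad.
Only numpy, scipy, OpenCV 4.12 (cv2) and the standard library are available. Lean on these libraries where they do the work, as an engineer would, in place of code of your own. Each camera call takes 0.05 s, during which the arm holds its last target. There are 200 camera calls.

## Task

Three round stone repair plugs stand proud in their pockets in the limestone block. With closed fingertips, gently press the one with the red chalk cross down until it is fully home, keep it pressed there for about three seconds, then draw the hand straight up, some 15 cm clear of it. Nothing is to be gripped or lifted: leave the blue-crossed plug, the plain plug, the chisel and the mallet as they are.

Things in the scene. Friction and masses are not known exactly. Their poses are not given: they have to be found in the camera images.
- block: pale limestone block, 220 (x) x 300 (y) x 80 mm, fixed on a wooden board 300 x 340 x 20 mm that lies on the bench; a 23 mm moulding overhangs its +x edge. Origin: centre of the board's underside, on the bench. The block's flat top is 100 mm above it. Three pockets, at (-55,-90), (60,-90) and (0,90) mm in its own x, y, hold the three plugs in any order; a dark 49 mm ring of mortar marks each
- red_face: top of the plug to press: round, flat, pale stone, 44 mm in diameter, with a red chalk cross. Origin: centre of its top surface, z up. It starts 9 to 14 mm above the block's top
- red_plug (a joint): height of the red-crossed plug above its seat (m): 0 is fully home, when its face is still 2 mm proud of the block's top (it is dressed flat later). It starts at 0.007 to 0.012. It slides straight down against about 2 N, more if pushed fast (20 N per m/s), stays where it is left, and stops hard at 0. More than 40 N on it or on the block is too rough
- blue_face: top of a like plug, 44 mm in diameter, with a blue chalk cross, also 9 to 14 mm proud: not to be pressed. Origin: centre of its top surface
- plain_face: top of a like plug, 44 mm in diameter, without a mark, also 9 to 14 mm proud: not to be pressed. Origin: centre of its top surface
- chisel: loose steel stone chisel, 163 mm long, up to 26 mm wide and 22 mm high, lying on the block between the plugs. Origin: on its underside near mid-length; its x axis points to the cutting edge
- mallet: loose mallet standing on its head on the bench, on the block's -y side: orange head 80 mm in diameter, 85 mm high, wooden handle up, 175 mm high in all. Origin: centre of its underside
Not all that is in view belongs to the job. Several things have the shape of the mallet; the one meant has the colours described above.

How it is judged:
On the way:
1. the red-crossed plug is fully home and kept pressed by the fingertips for at least 2 s (value of joint red_plug below 0.0015 m and contact force between the fingers and red_face above 0.5 N), for 2 s.
At the end, for the whole second after the job is handed in: the red-crossed plug is within 1.5 mm of fully home, the other two plugs have moved less than 2 mm, chisel and mallet less than 12 mm with the mallet upright, and the tool point is over 70 mm from the pressed plug (value of joint red_plug below 0.0015 m and distance between the grasp point and red_face above 0.07 m and distance of each of blue_face, plain_face from where it was at the start of the episode below 0.002 m and distance of each of chisel, mallet from where it was at the start of the episode below 0.012 m and angle between mallet's own z axis and vertical below 0.1 rad); the robot touches nothing.
It fails at once if the blue-crossed or the plain plug is pressed or pulled (over 2 mm) (distance of any of blue_face, plain_face from where it was at the start of the episode above 0.002 m).
It fails at once if the chisel or the mallet is shifted or lifted (over 12 mm) (distance of any of chisel, mallet from where it was at the start of the episode above 0.012 m).
It fails at once if the red-crossed plug is pulled up (value of joint red_plug above 0.016 m).
It fails at once if the plug or the block is pushed with more than 40 N (contact force between the arm and red_face above 40 N or contact force between the arm and block above 40 N).
It also fails if it takes over 40 s, if anything falls off the work surface, if the arm or the gripper's body presses on something with over 40 N, if the wrist force passes 120 N, or if a joint passes its speed limit or range.

## Working session

There is one attempt and no reset: what is moved stays moved. The work goes in short steps, Python scripts to look and compute and a shell command to move; the robot and the scene stay as the last step left them, time stands still between calls to the robot, and variables do not carry over. Pictures are saved under pics/ and viewed, at most 10 in all, crops included, and the job is handed in when it is done.

```bash
mkdir -p pics
python3 - <<'E'
from bench import robot
import cv2,numpy as np,pickle
o=robot.get_obs();print(o['clock'],o['eef_pos'],np.round(o['tool_rot'],3),o['contact_force'])
for n in ['scene','top']:
    f=robot.grab_frame(n);pickle.dump(f,open(n+'.pkl','wb'))
    print(n,f['fovy'],f['cx'],f['cy'],np.round(f['pose'],3).tolist())
    cv2.imwrite(f'pics/{n}.png',f['color'][...,::-1])
E
```

```text
0.0 [0.1301105  0.50822213 0.24930936] [[-0.969  0.248 -0.001]
 [ 0.248  0.969 -0.001]
 [ 0.    -0.002 -1.   ]] [-0.13153667 -0.11569887 -1.08232029]
scene 51.16594931350982 281.72256445529354 204.91870428492754 [[-0.406, 0.605, -0.685, 1.237], [0.914, 0.264, -0.308, 0.187], [-0.006, -0.751, -0.66, 0.704], [0.0, 0.0, 0.0, 1.0]]
top 46.77986934759635 276.36584669512143 213.98563829391222 [[-0.025, -0.99, 0.14, 0.492], [-1.0, 0.027, 0.012, -0.099], [-0.015, -0.14, -0.99, 1.022], [0.0, 0.0, 0.0, 1.0]]
```

View pics/top.png

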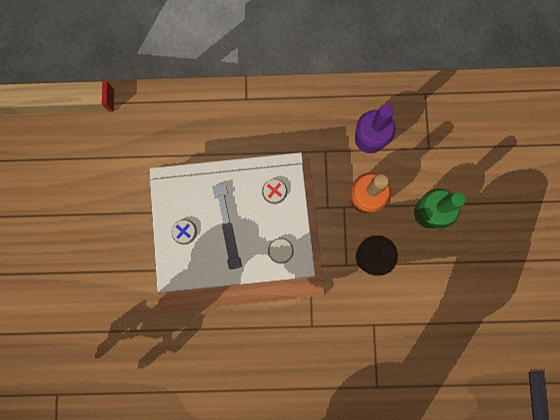

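View pics/scene.png

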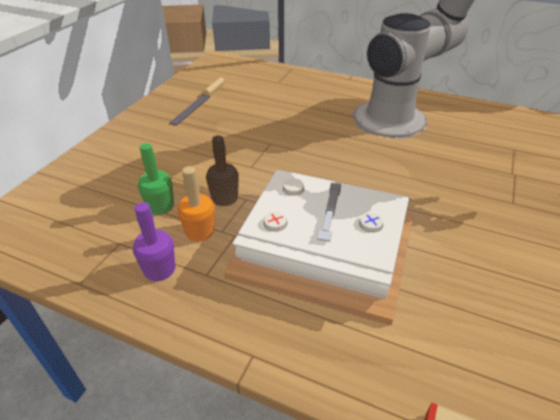

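Top view: the red cross is at about (275,190), the blue one at (183,231), the plain plug at (281,250), the chisel at (228,225) and the orange mallet at (370,192). The purple, green and black mallets are decoys. The scene view agrees: red (275,220), blue (372,221), plain (292,186). Only the plug with the red cross fits the description, so I'll check it in a close crop.

Run:
```python
import cv2,numpy as np,pickle
t=pickle.load(open('top.pkl','rb'))['color'];s=pickle.load(open('scene.pkl','rb'))['color']
a=cv2.resize(t[165:215,250:300],(400,400),interpolation=cv2.INTER_CUBIC)
b=cv2.resize(s[195:245,250:300],(400,400),interpolation=cv2.INTER_CUBIC)
cv2.imwrite('pics/crop.png',np.hstack([a,b])[...,::-1])
```

```text
(no output)
```

View pics/crop.png

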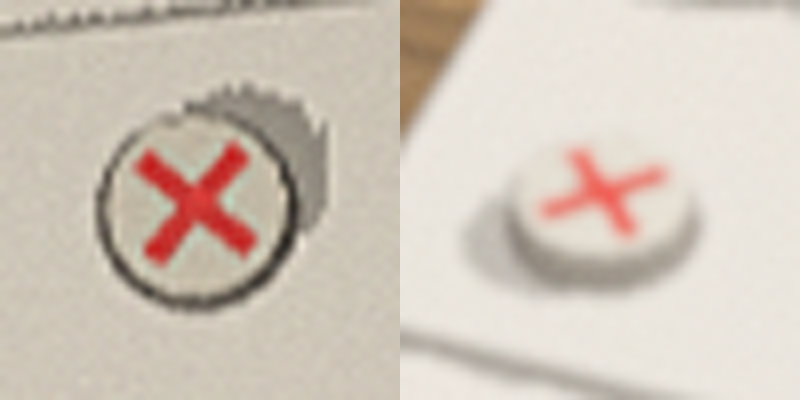

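The crop confirms the red cross, centred at top pixel (274.1,190.0) and scene pixel (274.9,218.7). Next I triangulate.

```bash
cat > h.py <<'E'
import numpy as np,pickle
F={n:pickle.load(open(n+'.pkl','rb')) for n in('top','scene')}
def ray(n,u,v):
    f=F[n];k=210/np.tan(np.radians(f['fovy']/2));P=f['pose']
    d=P[:3,:3]@[(u-f['cx'])/k,(v-f['cy'])/k,1];return P[:3,3],d/np.linalg.norm(d)
def tri(a,b):
    (p,d),(q,e)=ray('top',*a),ray('scene',*b)
    s=np.linalg.lstsq(np.c_[d,-e],q-p,rcond=None)[0]
    x,y=p+s[0]*d,q+s[1]*e;return (x+y)/2,np.linalg.norm(x-y)
def plane(n,u,v,z):
    p,d=ray(n,u,v);return p+d*(z-p[2])/d[2]
E
python3 - <<'E'
from h import *
from bench import robot
x,r=tri((274.1,190.0),(274.9,218.7));print('red',x.round(4),'gap',r)
for z in(.109,.112,.114):print(z,plane('top',274.1,190,z).round(4),plane('scene',274.9,218.7,z).round(4))
for n,a,b in(('blue',(183,231),(372,220)),('plain',(281,250),(292.5,185))):
    print(n,plane('top',*a,.111).round(3),plane('scene',*b,.111).round(3))
print('chisel',plane('top',221,187,.11).round(3),plane('top',234,266,.11).round(3),'mallet',plane('top',370,195,.085).round(3))
o=robot.get_obs();g=np.array([*x[:2],.2]);print('to go, tool axes',(o['tool_rot'].T@(g-o['eef_pos'])).round(4),'yaw',np.arctan2(o['tool_rot'][1,0],o['tool_rot'][0,0]))
E
```

```text
red [ 0.6665 -0.0847  0.112 ] gap 0.0004335721243994635
0.109 [ 0.6672 -0.0848  0.109 ] [ 0.6635 -0.0859  0.109 ]
0.112 [ 0.6666 -0.0849  0.112 ] [ 0.6664 -0.0845  0.112 ]
0.114 [ 0.6662 -0.0849  0.114 ] [ 0.6684 -0.0836  0.114 ]
blue [0.593 0.089 0.111] [0.593 0.092 0.111]
plain [ 0.552 -0.095  0.111] [ 0.554 -0.094  0.111]
chisel [0.676 0.017 0.11 ] [ 0.524 -0.006  0.11 ] mallet [ 0.657 -0.272  0.085]
to go, tool axes [-0.6668 -0.4412  0.0499] yaw 2.890812546944321
```

The red face is at (0.6665, -0.0847, 0.112), with a ray gap of 0.4 mm. I'm closing the fingers and travelling across high.

```bash
python3 -m pendant '[{"jaw":-1,"linear":[-0.01,-0.007,0],"turn":0},{"jaw":-1,"linear":[-0.02,-0.013,0],"turn":0},{"jaw":-1,"linear":[-0.03,-0.02,0],"turn":0},{"jaw":-1,"linear":[-0.03,-0.02,0],"turn":0},{"jaw":-1,"linear":[-0.03,-0.02,0],"turn":0},{"jaw":-1,"linear":[-0.03,-0.02,0],"turn":0},{"jaw":-1,"linear":[-0.03,-0.02,0],"turn":0},{"jaw":-1,"linear":[-0.03,-0.02,0],"turn":0},{"jaw":-1,"linear":[-0.03,-0.02,0],"turn":0},{"jaw":-1,"linear":[-0.03,-0.02,0],"turn":0},{"jaw":-1,"linear":[-0.03,-0.02,0],"turn":0},{"jaw":-1,"linear":[-0.03,-0.02,0],"turn":0},{"jaw":-1,"linear":[-0.03,-0.02,0],"turn":0},{"jaw":-1,"linear":[-0.03,-0.02,0],"turn":0},{"jaw":-1,"linear":[-0.03,-0.02,0],"turn":0},{"jaw":-1,"linear":[-0.03,-0.02,0],"turn":0},{"jaw":-1,"linear":[-0.03,-0.02,0],"turn":0},{"jaw":-1,"linear":[-0.03,-0.02,0],"turn":0},{"jaw":-1,"linear":[-0.02,-0.013,0],"turn":0},{"jaw":-1,"linear":[-0.01,-0.007,0],"turn":0}]' 20
cat > togo.py <<'E'
from bench import robot
import numpy as np
o=robot.get_obs();R=o['tool_rot'];print(o['clock'],'to go',(R.T@(np.array([.6665,-.0847,.131])-o['eef_pos'])).round(4),'F',o['contact_force'].round(2),'z',o['eef_pos'][2],'w',o['gripper_width'],R[:,2].round(4))
E
python3 togo.py
```

```text
clock: 1.77
eef_pos: [0.5652, 0.0225, 0.2494]
tool_rot: [[-0.968, 0.251, -0.0], [0.251, 0.968, -0.001], [0.0, -0.001, -1.0]]
contact_force: [-0.1, 1.5, 1.0]
gripper_width: 0.0002
gripper_force: 0.0
1.7667 to go [-0.125  -0.0783  0.1184] F [-0.12  1.54  0.99] z 0.24937353490100456 w 0.00016888571696570403 [-4.e-04 -6.e-04 -1.e+00]
```

```bash
python3 -m pendant '[{"jaw":-1,"linear":[-0.02,-0.012,0],"turn":0},{"jaw":-1,"linear":[-0.03,-0.02,0],"turn":0},{"jaw":-1,"linear":[-0.03,-0.02,0],"turn":0},{"jaw":-1,"linear":[-0.025,-0.016,0],"turn":0},{"jaw":-1,"linear":[-0.02,-0.01,0],"turn":0},{"jaw":-1,"linear":[0,0,0.01],"turn":0},{"jaw":-1,"linear":[0,0,0.02],"turn":0},{"jaw":-1,"linear":[0,0,0.02],"turn":0},{"jaw":-1,"linear":[0,0,0.02],"turn":0},{"jaw":-1,"linear":[0,0,0.015],"turn":0},{"jaw":-1,"linear":[0,0,0.01],"turn":0},{"jaw":-1,"linear":[0,0,0],"turn":0},{"jaw":-1,"linear":[0,0,0],"turn":0},{"jaw":-1,"linear":[0,0,0],"turn":0}]'
python3 togo.py
python3 - <<'E'
from bench import robot
import cv2
f=robot.grab_frame('scene')['color'];g=robot.grab_frame('top')['color']
import numpy as np
a=cv2.resize(f[150:270,220:340],(400,400),interpolation=cv2.INTER_CUBIC);b=cv2.resize(g[140:260,220:340],(400,400),interpolation=cv2.INTER_CUBIC)
cv2.imwrite('pics/pre.png',np.hstack([a,b])[...,::-1])
E
```

```text
clock: 2.93
eef_pos: [0.6661, -0.0805, 0.1563]
tool_rot: [[-0.969, 0.248, 0.002], [0.248, 0.969, -0.0], [-0.002, 0.0, -1.0]]
contact_force: [0.8, 0.6, -0.0]
gripper_width: -0.0003
gripper_force: 0.0
2.9333 to go [-0.0013 -0.004   0.0253] F [ 0.83  0.62 -0.03] z 0.15630534512411795 w -0.0002525089783146151 [ 1.9e-03 -3.0e-04 -1.0e+00]
```

View pics/pre.png

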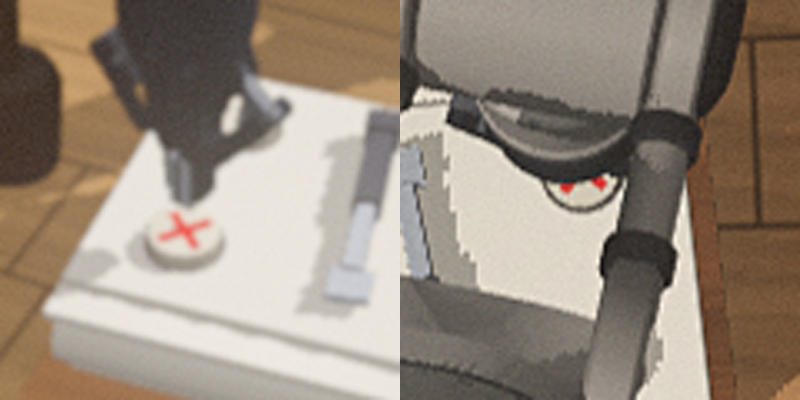

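The scene crop shows the closed tips above the red face, clear of the chisel and the plain plug. I'll correct sideways and approach to just above contact.

```bash
python3 -m pendant '[{"jaw":-1,"linear":[-0.001,-0.004,0],"turn":0},{"jaw":-1,"linear":[0,0,0.006],"turn":0},{"jaw":-1,"linear":[0,0,0.006],"turn":0},{"jaw":-1,"linear":[0,0,0.005],"turn":0},{"jaw":-1,"linear":[0,0,0.003],"turn":0},{"jaw":-1,"linear":[0,0,0],"turn":0},{"jaw":-1,"linear":[0,0,0],"turn":0},{"jaw":-1,"linear":[0,0,0],"turn":0}]'
python3 togo.py
python3 -m pendant '[{"jaw":-1,"linear":[0,0,0.002],"turn":0},{"jaw":-1,"linear":[0,0,0.002],"turn":0},{"jaw":-1,"linear":[0,0,0.002],"turn":0},{"jaw":-1,"linear":[0,0,0.001],"turn":0},{"jaw":-1,"linear":[0,0,0.001],"turn":0}]'
python3 togo.py
```

```text
clock: 3.7
eef_pos: [0.6659, -0.0848, 0.1351]
tool_rot: [[-0.969, 0.248, 0.0], [0.248, 0.969, 0.0], [-0.0, 0.0, -1.0]]
contact_force: [-0.4, 0.2, -0.1]
gripper_width: 0.0001
gripper_force: 0.0
3.7 to go [-0.0006  0.0003  0.0041] F [-0.38  0.18 -0.08] z 0.1350789279745855 w 5.437080259100789e-05 [ 2.e-04  0.e+00 -1.e+00]
clock: 4.12
eef_pos: [0.6659, -0.0849, 0.1271]
tool_rot: [[-0.969, 0.248, 0.0], [0.248, 0.969, -0.0], [-0.0, 0.0, -1.0]]
contact_force: [-1.1, 0.7, 2.3]
gripper_width: 0.0003
gripper_force: 1.1
4.1167 to go [-0.0006  0.0003 -0.0039] F [-1.11  0.67  2.3 ] z 0.1271387877503561 w 0.0002949466012964948 [ 4.e-04 -0.e+00 -1.e+00]
```

In contact: 2.3 N, which matches the plug's sliding resistance. I'll go on in small steps.

```bash
python3 -m pendant '[{"jaw":-1,"linear":[0,0,0.001],"turn":0},{"jaw":-1,"linear":[0,0,0.001],"turn":0},{"jaw":-1,"linear":[0,0,0.001],"turn":0},{"jaw":-1,"linear":[0,0,0.001],"turn":0},{"jaw":-1,"linear":[0,0,0],"turn":0}]'|grep -E 'pos|contact'
python3 -m pendant '[{"jaw":-1,"linear":[0,0,0.0005],"turn":0},{"jaw":-1,"linear":[0,0,0.0005],"turn":0},{"jaw":-1,"linear":[0,0,0],"turn":0}]'|grep -E 'pos|contact'
```

```text
eef_pos: [0.6658, -0.0849, 0.1228]
contact_force: [0.3, -0.3, 0.5]
eef_pos: [0.6658, -0.0848, 0.1219]
contact_force: [1.5, 0.0, 0.3]
```

```bash
python3 -m pendant '[{"jaw":-1,"linear":[0,0,0.0005],"turn":0},{"jaw":-1,"linear":[0,0,0.0005],"turn":0},{"jaw":-1,"linear":[0,0,0],"turn":0}]'|grep -E 'pos|contact'
python3 -m pendant '[{"jaw":-1,"linear":[0,0,0.0005],"turn":0},{"jaw":-1,"linear":[0,0,0],"turn":0}]'|grep -E 'pos|contact'
```

```text
eef_pos: [0.6658, -0.0849, 0.1209]
contact_force: [1.3, -0.1, 1.2]
eef_pos: [0.6658, -0.0849, 0.1208]
contact_force: [0.0, -0.2, 3.2]
```

```bash
python3 -m pendant '[{"jaw":-1,"linear":[0,0,0.0005],"turn":0},{"jaw":-1,"linear":[0,0,0],"turn":0},{"jaw":-1,"linear":[0,0,0],"turn":0}]'|grep -E 'pos|contact'
python3 -m pendant '[{"jaw":-1,"linear":[0,0,0.0005],"turn":0},{"jaw":-1,"linear":[0,0,0],"turn":0},{"jaw":-1,"linear":[0,0,0],"turn":0}]'|grep -E 'pos|contact'
```

```text
eef_pos: [0.6659, -0.0848, 0.1208]
contact_force: [-0.3, 1.2, 6.5]
eef_pos: [0.6659, -0.0849, 0.1207]
contact_force: [-2.5, 1.0, 8.5]
```

The plug is hard home: z no longer changes while the force climbs to 8.5 N. Now I hold it for about 3 s.

```bash
python3 -m pendant '[{"jaw":-1,"linear":[0,0,0],"turn":0},{"jaw":-1,"linear":[0,0,0],"turn":0},{"jaw":-1,"linear":[0,0,0],"turn":0},{"jaw":-1,"linear":[0,0,0],"turn":0},{"jaw":-1,"linear":[0,0,0],"turn":0},{"jaw":-1,"linear":[0,0,0],"turn":0},{"jaw":-1,"linear":[0,0,0],"turn":0},{"jaw":-1,"linear":[0,0,0],"turn":0},{"jaw":-1,"linear":[0,0,0],"turn":0},{"jaw":-1,"linear":[0,0,0],"turn":0},{"jaw":-1,"linear":[0,0,0],"turn":0},{"jaw":-1,"linear":[0,0,0],"turn":0},{"jaw":-1,"linear":[0,0,0],"turn":0},{"jaw":-1,"linear":[0,0,0],"turn":0},{"jaw":-1,"linear":[0,0,0],"turn":0},{"jaw":-1,"linear":[0,0,0],"turn":0},{"jaw":-1,"linear":[0,0,0],"turn":0},{"jaw":-1,"linear":[0,0,0],"turn":0}]'|grep -E 'clock|pos|contact'
python3 -m pendant '[{"jaw":-1,"linear":[0,0,0],"turn":0},{"jaw":-1,"linear":[0,0,0],"turn":0},{"jaw":-1,"linear":[0,0,0],"turn":0},{"jaw":-1,"linear":[0,0,0],"turn":0},{"jaw":-1,"linear":[0,0,0],"turn":0},{"jaw":-1,"linear":[0,0,0],"turn":0},{"jaw":-1,"linear":[0,0,0],"turn":0},{"jaw":-1,"linear":[0,0,0],"turn":0},{"jaw":-1,"linear":[0,0,0],"turn":0},{"jaw":-1,"linear":[0,0,0],"turn":0},{"jaw":-1,"linear":[0,0,0],"turn":0},{"jaw":-1,"linear":[0,0,0],"turn":0},{"jaw":-1,"linear":[0,0,0],"turn":0},{"jaw":-1,"linear":[0,0,0],"turn":0},{"jaw":-1,"linear":[0,0,0],"turn":0},{"jaw":-1,"linear":[0,0,0],"turn":0},{"jaw":-1,"linear":[0,0,0],"turn":0},{"jaw":-1,"linear":[0,0,0],"turn":0}]'|grep -E 'clock|pos|contact'
```

```text
clock: 7.2
eef_pos: [0.6659, -0.0849, 0.1207]
contact_force: [-1.9, 0.7, 8.0]
clock: 8.7
eef_pos: [0.6659, -0.0849, 0.1207]
contact_force: [-2.3, 1.6, 8.4]
```

Held for 3 s at about 8 N. Now straight up 15 cm.

```bash
python3 -m pendant '[{"jaw":-1,"linear":[0,0,-0.002],"turn":0},{"jaw":-1,"linear":[0,0,-0.004],"turn":0},{"jaw":-1,"linear":[0,0,-0.01],"turn":0},{"jaw":-1,"linear":[0,0,-0.02],"turn":0},{"jaw":-1,"linear":[0,0,-0.025],"turn":0},{"jaw":-1,"linear":[0,0,-0.025],"turn":0},{"jaw":-1,"linear":[0,0,-0.025],"turn":0},{"jaw":-1,"linear":[0,0,-0.02],"turn":0},{"jaw":-1,"linear":[0,0,-0.015],"turn":0},{"jaw":-1,"linear":[0,0,-0.008],"turn":0},{"jaw":-1,"linear":[0,0,0],"turn":0},{"jaw":-1,"linear":[0,0,0],"turn":0},{"jaw":-1,"linear":[0,0,0],"turn":0},{"jaw":-1,"linear":[0,0,0],"turn":0}]'
python3 - <<'E'
from bench import robot
import cv2
cv2.imwrite('pics/end.png',cv2.resize(robot.grab_frame('scene')['color'][130:310,120:420],(800,480),interpolation=cv2.INTER_CUBIC)[...,::-1])
E
```

```text
clock: 9.87
eef_pos: [0.6653, -0.0848, 0.2718]
tool_rot: [[-0.969, 0.248, -0.003], [0.248, 0.969, 0.001], [0.003, 0.0, -1.0]]
contact_force: [0.3, -0.7, 0.1]
gripper_width: 0.0
gripper_force: 0.0
```

View pics/end.png

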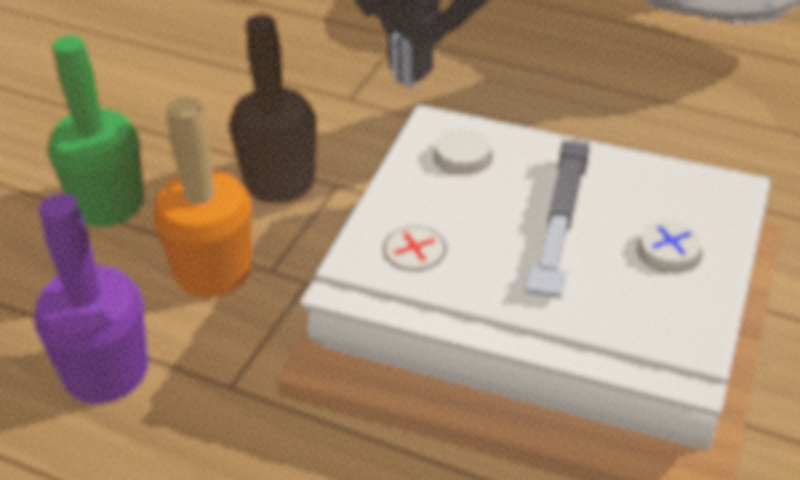

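The red-crossed plug at (415,247) is now nearly flush. The plain plug, the blue-crossed plug, the chisel and the mallet are unmoved.

```bash
python3 -c "
from bench import robot
print(robot.job_done())"
```

```text
the job is handed in; nothing more can be done
None
```

I pressed the red-crossed plug fully home, held it there for about 3 s at roughly 8 N, drew the hand 15 cm straight up and handed the job in at about 10 s; the last picture shows nothing else moved, but no verdict was returned.

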